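# Load a glued carton into the guided gluing jig

### The job

Put the red carton under pressure to set: lay it flat between the four corner stops in the middle of the blue gluing jig and let go of it, then fit the aluminium pressing plate over the jig's two tall rods. Keep the plate level and lower it by its black grip all the way down until it lies flat on the carton; do not let it drop, and leave the white carton, the green tub and the label roll where they stand.

Things in the scene. Friction and masses are not known exactly. Their poses are not given: they have to be found in the camera images.
- jig: Gluing jig, fixed to the bench: blue base 230 x 100 mm (x by y), top face 14 mm above the bench. Origin: centre of its underside, at bench level; x runs along the base from rod to rod, z up. Two upright steel rods, 12 mm diameter, stand at x = +85 and -85 mm, y = 0; a half turn of the jig looks the same.
- jig_rod_tip (a point): Tip of the rod at the jig's +x end (85 mm from the jig's middle), 150 mm above the bench. Both rods taper from 12 to 4 mm diameter over their top 10 mm. Round each rod's foot is a brass collar, 24 mm diameter, its top 22 mm above the bench. Axes as the jig's.
- jig_nest (a point): Middle of the jig's top face, 14 mm above the bench; axes as the jig's. Round it four dark L-shaped corner stops, 7 mm high, enclose a space 84 mm along x by 59 mm along y for the carton; they leave the middle 48 mm of the two long sides open for fingers.
- carton_center (a point): Red carton, 51 x 75 x 29 mm (its x, y, z), about 70 g, lying flat on the bench. Point: its centre, half-way up; x across the short side (51 mm), y along the 75 mm side, z up. In the jig its long side lies along the jig's x, either way round, and this point is then about 28.5 mm above the bench.
- plate_grip (a point): Loose aluminium plate, 210 x 80 x 12 mm (x, y, z), 0.35 kg, flat on the bench. Two through holes, 16 mm diameter, at x = +85 and -85 mm, y = 0; either way round fits. Above its middle a black grip bar, 80 mm along x, 22 wide (y), 28 high, on two posts. Point: centre of the bar, 72 mm above the plate's underside; about 114.5 mm above the bench once the plate lies on the carton in the jig.
- white_carton: White carton, 46 x 60 x 30 mm, a bystander. Origin: centre of its underside.
- green_tub: Brown tub with a green lid, 66 mm diameter, 70 mm high, a bystander. Origin: centre of its underside.
- labels: Roll of white labels standing on its end, 62 mm diameter, 50 mm high, a bystander. Origin: centre of its underside.
Mind the look-alikes: they are no part of the job. What is meant by the part that bears carton_center is not yellow, and is the larger of those in its own colour.

How it is judged:
By the outcome, as a careful person would: the job done as asked, in the order asked, and still so for the second after the job is handed in, with the robot touching nothing.
It also fails if it takes over 72 s, if anything falls off the work surface, if the arm or the gripper's body presses on something with over 40 N, if the wrist force passes 120 N, or if a joint passes its speed limit or range.

### The arm

A 7-joint arm with a two-finger parallel gripper is mounted at the origin on the work surface; the furniture and walls round the work are solid. World frame = base frame: x ahead of the robot, y to its left, z up, the work surface at z = 0. Lengths are in m, angles in rad, forces in N, time in s.
With the tool pointing down it reaches from about 0.4 to 0.9 m from the base axis. Payload 5.6 kg.
Tool frame: the origin (TCP) lies midway between the tips of the shut fingers; the grasp point (between the pads) lies 19 mm behind it; z points along the fingers, y is the line along which they close (so a half turn about z gives the same grasp; the last joint's range is limited). The gripper opens to 92 mm and grips with 3 to 60 N. Pads are 20 mm wide; open, the fingers measure 128 mm over their backs; the gripper's body (75 mm by 189 mm) begins 69 mm behind the grasp point.
Start: joints at [1.16, 0.468, -0.012, 1.603, 0.006, 1.071, -0.056], TCP at [0.234, -0.607, 0.215] pointing down, gripper open.
Joint ranges: [-2.53, 2.53], [-0.31, 2.02], [-1.57, 1.55], [0.28, 2.44], [-1.29, 4.43], [0.15, 1.84], [-2.92, 2.92]. Speed limits (rad/s): [2.57, 2.57, 3.14, 3.14, 3.14, 3.14, 3.14].

### API

Orientations are given as a 3x3 rotation matrix whose columns are the frame's x, y, z axes.
In Python, from station import env, effector, solver, viewer, workorder, search_frame, tip_of gives the robot as it stands. Calls block until the motion is done:
- env.reach(position, orientation): joint-space move of the TCP to a pose.
- env.movel(position, frame=None, rate=0.15): straight line of the TCP; frame=None keeps the orientation; rate is the mean speed in m/s.
- env.goto_joints(angles): joint-space move.
- effector.release() and effector.grasp(squeeze=None): open the fingers fully, or close them until they stop; squeeze is the grip in N (None keeps the last).
- env.pause(seconds).
- solver.inverse_kinematics(position, orientation): joint angles nearest the present ones, or None.
- env.sense(): the state.
- viewer.read_camera(name): name is "side" or "top"; returns (picture, depth): 400x640x3 uint8, red, green, blue; 400x640 float32, m along the optical axis (not along the pixel's ray), 0 where there is no reading.
- viewer.camera_info(name): a dict with "intrinsics" (3x3 intrinsics, pixels), "eye" and "rotation" of the camera in the world. Camera axes: x right, y up, looking along -z (the intrinsics and any distortion apply to the point x, -y, -z); pixel columns grow to the right and rows downward; lengths in m; the calibration is good to about 2 mm. A picture is of the moment at which its call begins. camera_info takes no time and is no camera call.
A pose or a line that the arm cannot do raises env.PlanningError and nothing moves.
- workorder.finish_job(): hands the job in; it is judged then, once.
Trained networks look in the newest picture that a camera, given by its name, has taken for a name from the list of things; names that differ only in an ending like _2 or _b are one class to them, and where a whole thing is asked for, a point or a joint stands for the part that bears it (a point fixed in the world has none). Each returns a list of dicts, best first, with "score" (0 to 1); they miss things now and then, are a little off and sometimes report something else, mostly with a low value. They report only what shows in the picture. A call takes as long as a camera call. They do not tell look-alikes from the thing itself.
- search_frame(camera, name): "at" ([x, y, z] in m, in world coordinates, good to about 4 mm: the middle of the surface that is visible of it).
- tip_of(camera, name): "at" ([x, y, z] in m, in world coordinates, good to about 4 mm: a listed point, or the origin of a listed thing).
The state is a dict: "t": time; "joint_positions": joint angles; "joint_velocities": joint speeds; "tau": joint torques, N m; "ee_pos": TCP position; "tcp_rot": TCP orientation; "wrist_force": force on the tool from outside, world axes, zero at the start; "moment": the same for the moment, N m; "gripper_width": finger opening in m; "grasp_force": force on a finger pad.
Only numpy, scipy, OpenCV 4.12 (cv2) and the standard library are available. Lean on these libraries where they do the work, as an engineer would, in place of code of your own. Each camera call takes 0.05 s, during which the arm holds its last target. There are 200 camera calls.

## Working session

There is one attempt and no reset: what is moved stays moved. The work goes in short steps, each a Python script; the robot and the scene stay as the last script left them, time stands still between calls to the robot, and variables do not carry over. Pictures are saved under pics/ and viewed, at most 10 in all, crops included, and the job is handed in when it is done.

```bash
mkdir -p pics; ls; python3 - <<'E'
from station import env, effector, solver, viewer, workorder, search_frame, tip_of
import cv2, numpy as np
np.set_printoptions(precision=4,suppress=True)
for c in ("top","side"):
    p,d=viewer.read_camera(c); cv2.imwrite(f"pics/{c}0.png",p[:,:,::-1]); np.savez(f"{c}0.npz",p=p,d=d)
    i=viewer.camera_info(c); print(c,{k:np.round(v,4).tolist() if not isinstance(v,str) else v for k,v in i.items()})
    for n in ("jig","jig_rod_tip","jig_nest","carton_center","plate_grip","white_carton","green_tub","labels"):
        print(n,[(np.round(r["at"],3).tolist(),round(r["score"],2)) for r in tip_of(c,n)])
s=env.sense();print(s["t"],s["ee_pos"],s["tcp_rot"],s["gripper_width"])
E
```

```text
pics
top {'intrinsics': [[387.2099, 0.0, 320.852], [0.0, 387.2099, 199.6893], [0.0, 0.0, 1.0]], 'eye': [0.5015, -0.053, 1.1673], 'rotation': [[-0.0243, 0.9975, -0.0658], [-0.9996, -0.0252, -0.013], [-0.0146, 0.0655, 0.9977]]}
jig [([0.496, -0.027, -0.001], 0.56), ([0.579, -0.01, 0.147], 0.21)]
jig_rod_tip [([0.58, -0.01, 0.148], 0.97)]
jig_nest [([0.491, -0.021, 0.015], 0.77)]
carton_center [([0.606, -0.268, 0.016], 0.74), ([0.71, -0.269, 0.013], 0.69), ([0.493, -0.405, 0.012], 0.66)]
plate_grip [([0.463, 0.299, 0.067], 0.77)]
white_carton [([0.466, -0.276, 0.003], 0.81)]
green_tub [([0.738, -0.112, 0.0], 0.57)]
labels [([0.732, 0.214, 0.001], 0.75)]
side {'intrinsics': [[375.4049, 0.0, 318.8497], [0.0, 375.4049, 197.6936], [0.0, 0.0, 1.0]], 'eye': [0.4475, -1.1479, 0.6067], 'rotation': [[0.9941, 0.0303, -0.1038], [-0.1069, 0.4214, -0.9005], [0.0165, 0.9064, 0.4222]]}
jig [([0.492, -0.023, -0.002], 0.61)]
jig_rod_tip [([0.576, -0.009, 0.152], 0.89)]
jig_nest [([0.496, -0.024, 0.014], 0.81)]
carton_center [([0.604, -0.273, 0.012], 0.87), ([0.711, -0.276, 0.012], 0.52)]
plate_grip [([0.459, 0.292, 0.073], 0.66)]
white_carton [([0.47, -0.275, 0.001], 0.97)]
green_tub [([0.737, -0.108, 0.004], 0.74)]
labels [([0.733, 0.212, 0.002], 0.5)]
0.9 [ 0.2337 -0.6066  0.2146] [[ 0.9331  0.3595  0.    ]
 [ 0.3595 -0.9331 -0.0001]
 [-0.      0.0001 -1.    ]] 0.09158715301241883
```

View pics/top0.png

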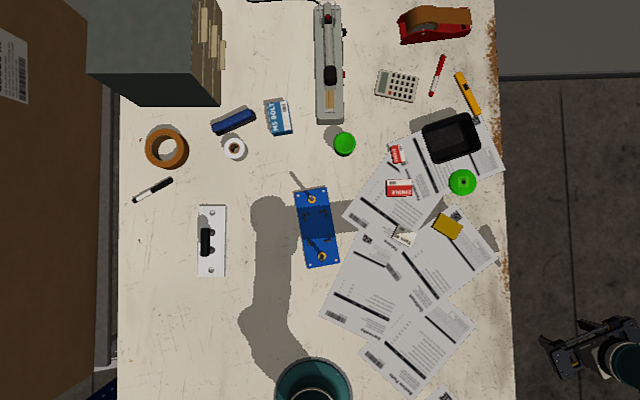

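View pics/side0.png

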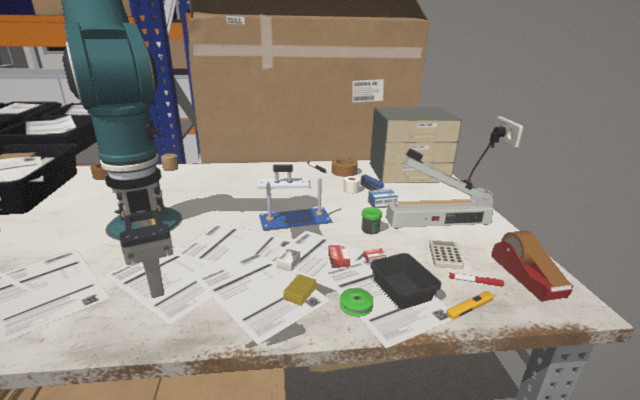

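Top view: the jig is at (318,226) and the plate at (211,241). There are three candidate cartons: the red one at (399,188), a smaller red one at (397,155), and a yellow one at (447,225). The larger red at (399,188) fits the description. I'll measure it and confirm in a crop.

```bash
cat > h.py <<'E'
from station import env, effector, solver, viewer, workorder, search_frame, tip_of
import cv2, numpy as np
np.set_printoptions(precision=4,suppress=True)
def cloud(c,d):
    i=viewer.camera_info(c);K=i["intrinsics"];v,u=np.mgrid[:400,:640]
    P=np.stack([(u-K[0][2])/K[0][0]*d,-(v-K[1][2])/K[1][1]*d,-d],-1)
    return P@np.array(i["rotation"]).T+np.array(i["eye"])
def project(c,P):
    i=viewer.camera_info(c);K=np.array(i["intrinsics"]);q=(np.atleast_2d(P)-i["eye"])@np.array(i["rotation"])
    return np.c_[K[0,2]+K[0,0]*q[:,0]/-q[:,2],K[1,2]+K[1,1]*q[:,1]/q[:,2]]
def rect(pts):
    (c,s,a)=cv2.minAreaRect((pts[:,:2]*1000).astype(np.float32))
    b=cv2.boxPoints((c,s,a)); e=[b[1]-b[0],b[2]-b[1]]; l=max(e,key=np.linalg.norm)
    yaw=np.degrees(np.arctan2(l[1],l[0])); yaw=(yaw+90)%180-90
    return np.array(c)/1000,sorted(s),yaw   # yaw of long axis, deg
def down(yaw):  # tool down, closing axis y at angle yaw+90 ; tool x along yaw
    c,s=np.cos(yaw),np.sin(yaw); return np.array([[c,s,0],[s,-c,0],[0,0,-1.]])
E
python3 - <<'E'
from h import *
for c in ("top","side"):
    z=np.load(c+"0.npz");p,d=z["p"],z["d"];W=cloud(c,d)
    hsv=cv2.cvtColor(p,cv2.COLOR_RGB2HSV);H,S,V=hsv[...,0],hsv[...,1],hsv[...,2]
    near=lambda x,y,r:(np.hypot(W[...,0]-x,W[...,1]-y)<r)&(d>0)
    z_=W[...,2]
    red=near(.605,-.27,.055)&(z_>.022);r2=near(.71,-.27,.045)&(z_>.016)
    jig=near(.494,-.024,.14)&(S>120)&(H>100)&(H<125)&(z_>.008)&(z_<.019)
    pl=near(.463,.297,.13)&(z_>.007)&(z_<.018)
    bar=near(.463,.297,.06)&(z_>.075)
    for n,m in dict(red=red,red2=r2,jig=jig,plate=pl,bar=bar).items():
        if m.sum()>5: print(c,n,m.sum(),*rect(W[m]),"z",np.median(z_[m]))
    for n,x,y in (("rod+",.578,-.009),("rod-",.41,-.038)):
        m=near(x,y,.03)&(z_>.1)&(z_<.16); 
        if m.sum(): print(c,n,m.sum(),W[m].mean(0),W[m][:,2].max(), "top",W[m][W[m][:,2]>.135].mean(0))
p=np.load("top0.npz")["p"]
cv2.imwrite("pics/crop1.png",cv2.resize(p[130:250,360:480,::-1],None,fx=4.5,fy=4.5,interpolation=cv2.INTER_CUBIC))
E
```

```text
top red 441 [ 0.6071 -0.2678] [50.48280715942383, 74.5813980102539] 88.67508 z 0.028522296187748486
top red2 217 [ 0.7107 -0.2692] [37.3010139465332, 53.65301513671875] 7.6465836 z 0.02073798722185649
top jig 2223 [ 0.4963 -0.0228] [98.04849243164062, 228.1985626220703] 8.731644 z 0.013844471220970433
top plate 1561 [0.463  0.2929] [82.57646942138672, 208.26382446289062] -1.4620895 z 0.012082667481802867
top bar 240 [0.4626 0.2919] [22.739646911621094, 78.49415588378906] -2.610527 z 0.08486188733287758
top rod+ 18 [ 0.5796 -0.0097  0.1424] 0.14967558085239374 top [ 0.5802 -0.0095  0.1442]
top rod- 20 [ 0.414  -0.0348  0.138 ] 0.15206757912611368 top [ 0.4132 -0.0349  0.1447]
side red 297 [ 0.6058 -0.2705] [50.26535415649414, 78.27185821533203] 89.73819 z 0.027942993904558122
side red2 160 [ 0.7086 -0.2709] [39.73902893066406, 54.465702056884766] 9.194733 z 0.019751116150919235
side jig 365 [ 0.496  -0.0308] [92.91136169433594, 225.4934844970703] 8.056107 z 0.012775252374363832
side plate 384 [0.4614 0.2942] [93.99578857421875, 209.28570556640625] -0.74910736 z 0.010556494523987159
side bar 78 [0.4626 0.2869] [25.263652801513672, 76.46290588378906] 4.56501 z 0.08276864656412836
side rod+ 40 [ 0.578  -0.0134  0.1243] 0.1477597389128152 top [ 0.578  -0.0126  0.1413]
side rod- 50 [ 0.4105 -0.0393  0.1262] 0.14872375861002324 top [ 0.4108 -0.0374  0.1417]
```

View pics/crop1.png

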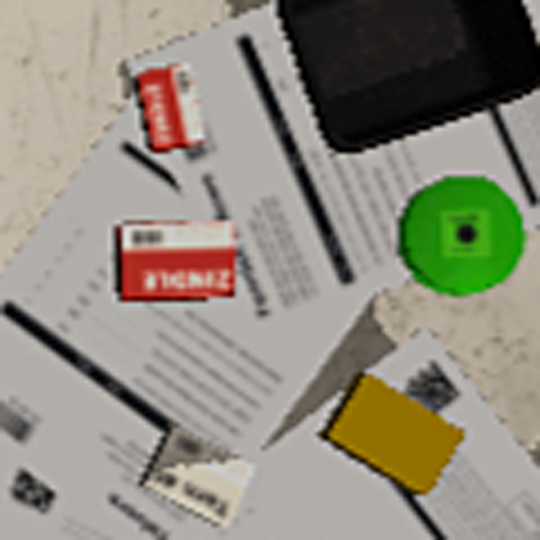

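The crop confirms it: the red "ZINDLE" carton at top (399,188) measures 50x75 mm. The other red one measures 37x54 mm, and the third is yellow. Now I'll pick up the large red one.

```bash
python3 - <<'E'
from h import *
yaw=np.radians(88.7)
best=None
for k in (0,np.pi):
    q=solver.inverse_kinematics([.607,-.2685,.15],down(yaw+k)); q2=solver.inverse_kinematics([.4965,-.0225,.2],down(np.radians(8.7)+k))
    print(k,q,q2)
    if q is not None and (best is None or abs(q[6])<best[0]): best=(abs(q[6]),k)
R=down(yaw+best[1]);print("k",best[1])
env.reach([.607,-.2685,.15],R)
env.movel([.607,-.2685,.005],rate=.1)
effector.grasp(15)
s=env.sense();print(s["gripper_width"],s["grasp_force"],s["wrist_force"])
env.movel([.607,-.2685,.2],rate=.15)
s=env.sense();print(s["t"],s["gripper_width"],s["grasp_force"],s["wrist_force"],s["ee_pos"])
E
```

```text
0 [ 0.6273  0.5922 -0.3728  1.6007  0.2448  0.9951  0.1556] [ 0.3718  0.269  -0.4559  1.961   0.1451  0.943  -1.5744]
3.141592653589793 [ 0.1955  0.5588  0.2401  1.6339 -0.1537  0.9675 -2.6764] [ 0.7362  0.3788 -0.9124  1.9413  0.3571  0.9916  1.3809]
k 0
0.050500779101468135 14.876903146505356 [ 0.2982 -1.0391  1.0279]
6.4917 0.05066648348838133 14.879634976387024 [-0.6893  0.0601 -0.7319] [ 0.6064 -0.2683  0.1988]
```

```bash
python3 - <<'E'
from h import *
R=down(np.radians(8.7))
env.reach([.4965,-.0225,.2],R)
s=env.sense();print(s["t"],s["ee_pos"],s["joint_positions"])
env.movel([.4965,-.0225,.06],rate=.12)
s=env.sense();print(s["t"],s["ee_pos"],s["wrist_force"])
for c in("side","top"):
    p,d=viewer.read_camera(c);np.savez(c+"1.npz",p=p,d=d)
    for n in("carton_center","jig_nest","jig_rod_tip"): print(c,n,[(np.round(r["at"],4),round(r["score"],2)) for r in tip_of(c,n)])
    u=project(c,s["ee_pos"])[0].astype(int);print(u)
    if c=="side": cv2.imwrite("pics/side1.png",cv2.resize(p[u[1]-60:u[1]+60,u[0]-75:u[0]+75,::-1],None,fx=5,fy=5,interpolation=cv2.INTER_CUBIC))
E
```

```text
7.975 [ 0.4968 -0.0229  0.1999] [ 0.1754  0.243  -0.2261  1.9726  0.0673  0.9331 -1.5033]
9.2917 [ 0.4971 -0.0225  0.0606] [-0.3328 -0.3098 -0.0136]
side carton_center [(array([ 0.7091, -0.2762,  0.0096]), 0.67), (array([ 0.4895, -0.4085,  0.0122]), 0.58), (array([ 0.4951, -0.023 ,  0.07  ]), 0.53)]
side jig_nest [(array([ 0.4934, -0.0243,  0.0153]), 0.64)]
side jig_rod_tip [(array([ 0.5789, -0.0101,  0.1501]), 0.79)]
[294 203]
top carton_center [(array([ 0.4927, -0.4068,  0.0101]), 0.97), (array([ 0.7122, -0.2693,  0.0141]), 0.49)]
top jig_nest []
top jig_rod_tip [(array([ 0.5751, -0.0086,  0.1443]), 0.59)]
[315 226]
```

View pics/side1.png

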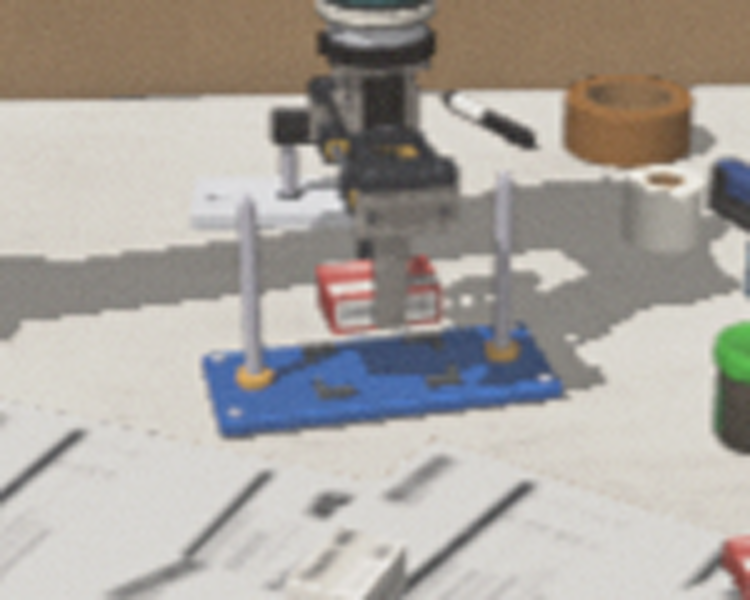

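The carton hangs level over the nest, at crop (387,295) between the rods at 250 and 503. I'll compare its red outline with the predicted one to check for an offset along the jig.

```bash
python3 - <<'E'
from h import *
y=np.radians(8.7);ex=np.array([np.cos(y),np.sin(y),0]);ey=np.array([-ex[1],ex[0],0])
for c in("side",):
    z=np.load(c+"1.npz");p,d=z["p"],z["d"];W=cloud(c,d)
    q=W-np.array([.4971,-.0225,0]);X=q@ex;Y=q@ey;Z=W[...,2]
    m=(d>0)&(abs(X)<.06)&(Y<-.02)&(Y>-.032)&(Z>.058)&(Z<.08)
    print("front face",m.sum(),X[m].min(),X[m].max(),np.median(Y[m]))
    m=(d>0)&(abs(X)<.07)&(abs(Y)<.035)&(Z>.082)&(Z<.089)
    print("top",X[m].min(),X[m].max(),Y[m].min(),Y[m].max())
    # jig in same camera: blue/dark top face extents along X
    hsv=cv2.cvtColor(p,cv2.COLOR_RGB2HSV)
    m=(d>0)&(abs(X)<.14)&(abs(Y)<.07)&(Z>.008)&(Z<.02)&(hsv[...,1]>120)&(hsv[...,0]>100)&(hsv[...,0]<125)
    print("jig",X[m].min(),X[m].max(),Y[m].min(),Y[m].max())
    m=(d>0)&(abs(abs(X)-.085)<.02)&(abs(Y)<.02)&(Z>.05)&(Z<.14)
    for s in(1,-1):
        k=m&(X*s>0);print("rod",s,X[k].mean(),Y[k].mean())
E
```

```text
front face 96 -0.03955191306781635 0.03319628962588568 -0.02524762462572689
top -0.040589333818613994 0.0336740782985761 -0.030421333590083966 0.0344793047442358
jig -0.11470646820909569 0.10933254540305401 -0.05255244339714523 0.04216945799825884
rod 1 0.08146361883457726 -0.003428045185831212
rod -1 -0.08795329710606163 -0.004048139619079506
```

Along the jig, the carton and rods share the same offset in this camera, so they are aligned to within 1 mm. Lowering and releasing.

```bash
python3 - <<'E'
from h import *
env.movel([.4965,-.0225,.021],rate=.06)
print(env.sense()["wrist_force"],env.sense()["ee_pos"])
env.movel([.4965,-.0225,.0188],rate=.02)
s=env.sense();print(s["wrist_force"],s["ee_pos"])
effector.release()
env.movel([.4965,-.0225,.2],rate=.2)
R=down(np.radians(-1.8)); 
q=solver.inverse_kinematics([.4628,.2925,.2],R);print(q)
env.reach([.4628,.2925,.2],R)
print(env.sense()["t"])
p,d=viewer.read_camera("top");np.savez("top2.npz",p=p,d=d);W=cloud("top",d)
m=(np.hypot(W[...,0]-.4965,W[...,1]+.0225)<.055)&(W[...,2]>.037)&(W[...,2]<.06)
print("carton",rect(W[m]),np.median(W[m][:,2]))
m=(np.hypot(W[...,0]-.4965,W[...,1]+.0225)<.14)&(W[...,2]>.1)&(W[...,2]<.16)
for s in(1,-1):
    k=m&((W[...,0]-.4965)*s>.03);print("rod",W[k].mean(0),k.sum())
cv2.imwrite("pics/top2.png",cv2.resize(p[170:290,180:360,::-1],None,fx=4.4,fy=4.4,interpolation=cv2.INTER_CUBIC))
E
```

```text
[ 0.0045  0.1834 -0.6943] [ 0.4966 -0.0225  0.021 ]
[-0.0265  0.9071 -1.1105] [ 0.4966 -0.0225  0.019 ]
[-0.3167  0.3448 -0.3765  1.8507  0.1508  0.9739 -2.3603]
13.7667
carton (array([ 0.4961, -0.0219]), [50.03583526611328, 75.0468521118164], np.float32(10.04084)) 0.04281155711710727
rod [ 0.5793 -0.0097  0.1408] 19
rod [ 0.414  -0.0348  0.1379] 20
```

View pics/top2.png

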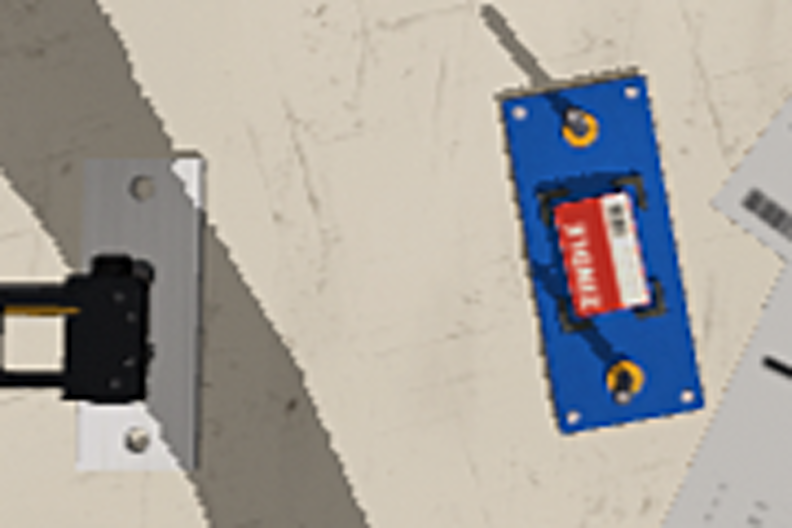

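The carton sits in the nest at crop (605,252) with its top at 43 mm. Next I'll grip and lift the plate.

```bash
python3 - <<'E'
from h import *
px=np.array([[180+142/4.4,170+187/4.4],[180+138/4.4,170+440/4.4]]);i=viewer.camera_info("top");K=i["intrinsics"]
H=[]
for u,v in px:
    r=np.array(i["rotation"])@[(u-K[0][2])/K[0][0],-(v-K[1][2])/K[1][1],-1];e=np.array(i["eye"]);H.append(e+r*(.010-e[2])/r[2])
print("holes",H,"mid",(H[0]+H[1])/2)
env.movel([.4628,.2925,.053],rate=.1)
print(env.sense()["wrist_force"])
effector.grasp(50)
env.pause(.2)
s=env.sense();print(s["t"],s["gripper_width"],s["grasp_force"],s["wrist_force"],s["moment"],s["ee_pos"])
env.movel([.4628,.2925,.07],rate=.05)
env.movel([.4628,.2925,.25],rate=.15)
s=env.sense();print(s["t"],s["wrist_force"],s["moment"],s["ee_pos"],s["tcp_rot"])
R=down(np.radians(8.7))
env.reach([.4965,-.0225,.25],R)
s=env.sense();print(s["t"],s["wrist_force"],s["moment"],s["ee_pos"],s["tcp_rot"],s["joint_positions"])
for c in("top","side"):
    p,d=viewer.read_camera(c);np.savez(c+"3.npz",p=p,d=d);
    a=p[165:285,230:400] if c=="top" else p[110:260,220:390]
    cv2.imwrite(f"pics/{c}3.png",cv2.resize(a[...,::-1],None,fx=4,fy=4,interpolation=cv2.INTER_CUBIC))
E
```

```text
holes [array([0.5475, 0.2889, 0.01  ]), array([0.3766, 0.2926, 0.01  ])] mid [0.4621 0.2907 0.01  ]
[ 0.8983 -0.1807 -0.3531]
16.6917 0.021768525307498322 49.999911189079285 [ 0.5122 -1.3391  0.2121] [-0.0347 -0.0271 -0.0753] [0.4628 0.2924 0.053 ]
18.5333 [-0.6325  0.1964 -3.1538] [0.0534 0.013  0.0009] [0.4623 0.2921 0.249 ] [[ 0.9995 -0.0314 -0.0016]
 [-0.0314 -0.9995 -0.001 ]
 [-0.0016  0.001  -1.    ]]
19.7417 [ 0.767   0.0267 -4.2047] [ 0.015  -0.0321  0.008 ] [ 0.4966 -0.0211  0.2499] [[ 0.9882  0.1529 -0.0001]
 [ 0.1529 -0.9882  0.0008]
 [ 0.     -0.0008 -1.    ]] [ 0.2213  0.1892 -0.2767  1.9157  0.0586  1.0445 -1.4974]
```

```bash
cd pics; python3 -c "
import cv2,numpy as np
a=cv2.imread('top3.png');b=cv2.imread('side3.png');h=600
b=cv2.resize(b,(480,424));a=cv2.resize(a,(800,565))
cv2.imwrite('top3b.png',a);cv2.imwrite('side3b.png',b)"
```

```text
(no output)
```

View pics/top3b.png

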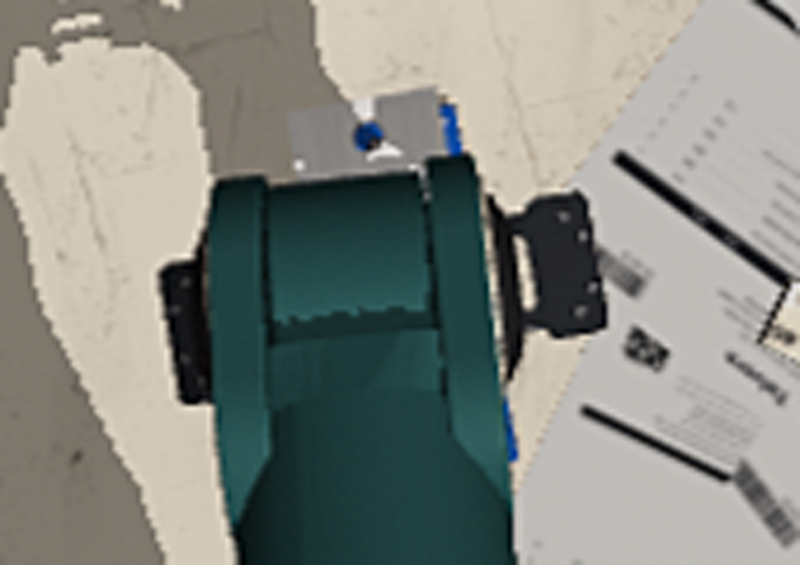

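Top view: the plate is held over the jig and its far hole shows at crop (368,136). I'll compare plate and rods in both cameras.

```bash
cat > chk.py <<'E'
from h import *
def chk(n,zt,cams=("top","side")):
    y=np.radians(8.7);ex=np.array([np.cos(y),np.sin(y),0]);ey=np.array([-ex[1],ex[0],0])
    for c in cams:
        z=np.load(f"{c}{n}.npz");p,d=z["p"],z["d"];W=cloud(c,d)
        q=W-np.array([.4965,-.0225,0]);X=q@ex;Y=q@ey;Z=W[...,2];sat=cv2.cvtColor(p,cv2.COLOR_RGB2HSV)[...,1]
        m=(d>0)&(abs(X)<.125)&(abs(Y)<.06)&(abs(Z-zt)<.006)&(sat<80)
        print(c,"plate X",X[m].min(),X[m].max(),"Y",Y[m].min(),Y[m].max(),m.sum())
        for s in(1,-1):
            k=m&(X*s>.05)
            if k.sum()>20:
                print("  end",s,"z",np.median(Z[k]),"Xext",np.percentile(X[k]*s,98),"Y",Y[k].min(),Y[k].max(), "yaw rel",rect(np.c_[X[k],Y[k]])[1:])
        for s in(1,-1):
            k=(d>0)&(abs(X*s-.085)<.02)&(abs(Y)<.02)&(Z>.05)&(Z<min(.145,zt-.02));
            if k.sum()>5: print("  rod",s,X[k].mean(),Y[k].mean(),k.sum())
E
python3 - <<'E'
from chk import *
chk(3,.209)
i=viewer.camera_info("top");K=i["intrinsics"];u,v=308.2,193.9
r=np.array(i["rotation"])@[(u-K[0][2])/K[0][0],-(v-K[1][2])/K[1][1],-1];e=np.array(i["eye"])
y=np.radians(8.7);ex=np.array([np.cos(y),np.sin(y),0]);ey=np.array([-ex[1],ex[0],0])
q=e+r*(.207-e[2])/r[2]-[.4965,-.0225,0];print("hole X,Y",q@ex,q@ey)
E
```

```text
top plate X 0.04483836438075607 0.10622226816071563 Y -0.037794403911314806 0.04214588809944716 475
  end 1 z 0.20897183859913615 Xext 0.1052330819701242 Y -0.037794403911314806 0.04214588809944716 yaw rel ([43.869483947753906, 79.9765625], np.float32(89.89366))
side plate X -0.10579877942675098 0.10506743388876037 Y -0.042241878052798505 0.04771349640307241 643
  end 1 z 0.20766013616173654 Xext 0.10429437279941936 Y -0.04193459575036194 0.04771349640307241 yaw rel ([54.81570053100586, 89.5799331665039], np.float32(89.834274))
  end -1 z 0.20768253612899595 Xext 0.10529627675710092 Y -0.040711068097564626 0.045977322547839365 yaw rel ([55.51136779785156, 86.65737915039062], np.float32(-89.70387))
  rod 1 0.0821489447066854 -0.003102967524147527 81
  rod -1 -0.08727156559090667 -0.0032220961450739045 101
hole X,Y 0.08456406648242663 0.0004090337894611239
```

View pics/side3b.png

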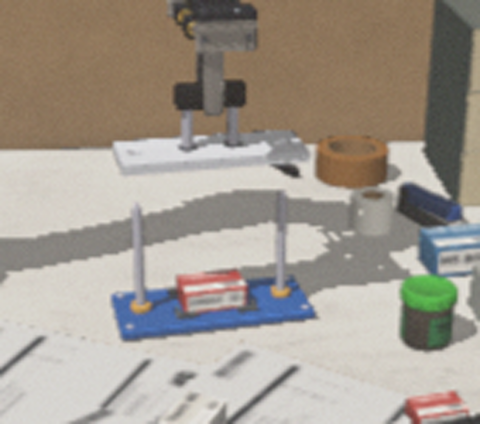

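The side view shows the plate level, with both ends at the same height. I'll shift it by about -0.7 mm along the jig, then descend in small steps, watching the wrist force.

```bash
cat > desc.py <<'E'
from h import *
y=np.radians(8.7);ex=np.array([np.cos(y),np.sin(y),0]);ey=np.array([-ex[1],ex[0],0]);C=np.array([.4965,-.0225,0])
def jf(s): q=s["ee_pos"]-C; return np.array([q@ex,q@ey,q[2]])
def cmd(a,z,rate=.05): env.movel(C+ex*a[0]+ey*a[1]+[0,0,z],rate=rate)
def st(tag=""):
    s=env.sense();F=s["wrist_force"];print(tag,round(s["t"],2),"pos mm",jf(s)*1000,"F",np.array([F@ex,F@ey,F[2]]),"M",np.array(s["moment"]),"w",round(s["gripper_width"],4));return s
E
python3 - <<'E'
from desc import *
st("now")
t=np.array([-.0007,0.]);a=t.copy()
cmd(a,.212);env.pause(.3)
s=st("hover");a=a+(t-jf(s)[:2]);cmd(a,.209,.03);env.pause(.3);s=st("hover2");F0=np.array(s["wrist_force"])
np.save("a.npy",a);np.save("F0.npy",F0)
from chk import chk
for c in("top","side"):
    p,d=viewer.read_camera(c);np.savez(c+"4.npz",p=p,d=d)
chk(4,s["ee_pos"][2]-.041)
p=np.load("side4.npz")["p"];b=p[130:250,230:390,::-1];q=np.load("top4.npz")["p"][170:230,270:350,::-1]
b=cv2.resize(b,None,fx=5,fy=5,interpolation=cv2.INTER_CUBIC);cv2.imwrite("pics/s4.png",b)
E
```

```text
now 19.84 pos mm [  0.4392   1.6665 249.9476] F [ 0.7792 -0.649  -2.9244] M [ 0.0352 -0.0096 -0.0074] w 0.0219
hover 21.05 pos mm [ -0.5713  -0.0252 212.2276] F [-0.0245  0.2865 -2.9288] M [-0.0142  0.0187 -0.0432] w 0.0214
hover2 21.6 pos mm [ -0.7747   0.0367 209.0277] F [-0.2813 -0.1144 -3.2633] M [-0.011   0.0111  0.0173] w 0.0215
top plate X 0.04373788191180799 0.10492248967599808 Y -0.03932033499872892 0.04064527953266757 464
  end 1 z 0.16807111748624204 Xext 0.1043076344592893 Y -0.03932033499872892 0.04064527953266757 yaw rel ([47.86904525756836, 80.15515899658203], np.float32(89.55469))
  rod 1 0.08529093828687147 1.5959850817107157e-05 9
side plate X -0.10697888537407327 0.1036392859869737 Y -0.04407397085477165 0.04623206213379011 671
  end 1 z 0.16683094699484016 Xext 0.10218089706429188 Y -0.042466197731646886 0.04623206213379011 yaw rel ([52.9658203125, 88.73873138427734], np.float32(89.36734))
  end -1 z 0.16682273656088964 Xext 0.10612915868197985 Y -0.04300567717132984 0.043704484495387226 yaw rel ([56.84816360473633, 86.69886779785156], np.float32(-89.900444))
  rod 1 0.08200770337599135 -0.003888259845515501 77
  rod -1 -0.08735887358319856 -0.004079452384596494 93
```

View pics/s4.png

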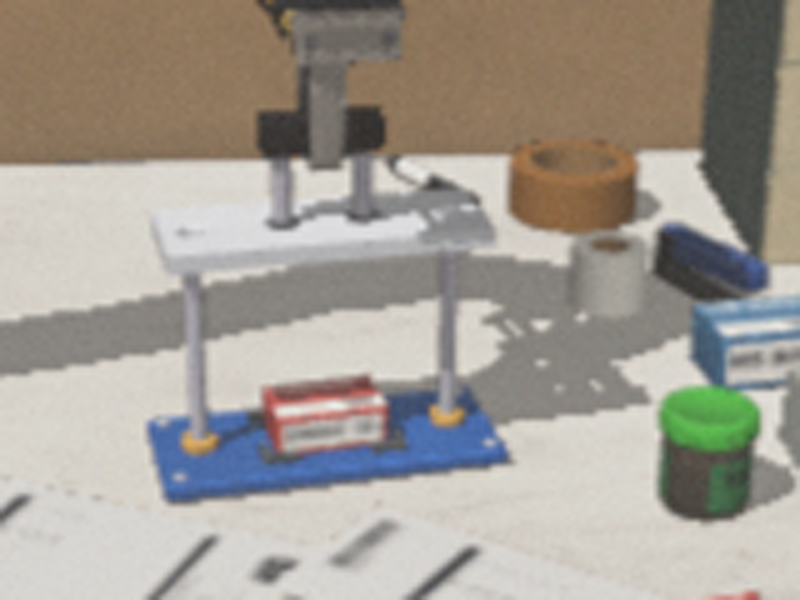

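The plate hovers level just above the rod tips, which sit under the holes at crop (192,235) and (447,225). I'll descend in steps, adjusting for side force.

```bash
python3 - <<'E'
from desc import *
a=np.load("a.npy");F0=np.load("F0.npy")
z=.209
while z>.1841:
    z-=.004; cmd(a,z,.04); env.pause(.1); s=st(f"{z:.3f}")
    F=s["wrist_force"]-F0; f=np.array([F@ex,F@ey])
    if F[2]>6: print("STOP: vertical contact");break
    a=a+np.clip(np.where(abs(f)>1.5,f*.00008,0),-.0006,.0006)
np.save("a.npy",a);print(a)
E
```

```text
0.205 22.05 pos mm [ -0.8744   0.0402 204.9048] F [-0.6674  0.3266 -3.4487] M [ 0.0195  0.0203 -0.0261] w 0.0217
0.201 22.4 pos mm [ -0.8563   0.0038 200.9416] F [ 0.1329  0.1968 -2.7872] M [0.0755 0.0164 0.0148] w 0.0216
0.197 22.75 pos mm [ -0.8348   0.0302 196.9466] F [ 0.4738 -0.318  -3.0542] M [ 0.0203  0.018  -0.0121] w 0.0217
0.193 23.1 pos mm [ -0.8678   0.0451 192.9282] F [ 0.9052  0.2067 -3.4687] M [ 0.0367 -0.0241  0.0161] w 0.0215
0.189 23.45 pos mm [ -0.8655   0.0267 188.9242] F [ 0.6141  0.5526 -3.824 ] M [ 0.0205 -0.029   0.0065] w 0.0214
0.185 23.8 pos mm [ -0.8315   0.0407 184.9447] F [-0.6157  0.6112 -2.9155] M [-0.0139 -0.0041  0.0192] w 0.022
0.181 24.15 pos mm [ -0.8363   0.0184 180.9447] F [ 0.7614 -0.308  -4.3681] M [0.0693 0.0404 0.0029] w 0.0219
[-0.0008  0.    ]
```

Both rods are in the holes past the taper, with no side load. Continuing down.

```bash
python3 - <<'E'
from desc import *
a=np.load("a.npy");F0=np.load("F0.npy")
z=.181
while z>.0935:
    dz=.010 if z>.105 else .001
    z-=dz; cmd(a,z,.04 if dz>.005 else .01); env.pause(.1); s=st(f"{z:.4f}")
    F=s["wrist_force"]-F0; f=np.array([F@ex,F@ey])
    if F[2]>5: print("contact");break
    a=a+np.clip(np.where(abs(f)>1.5,f*.00008,0),-.0006,.0006)
np.save("a.npy",a);print(a)
for c in("top","side"):
    p,d=viewer.read_camera(c);np.savez(c+"5.npz",p=p,d=d)
from chk import chk
chk(5,s["ee_pos"][2]-.041,("side",))
E
```

```text
0.1710 24.65 pos mm [ -0.761    0.0179 170.9922] F [-1.0969 -0.0424 -2.943 ] M [ 0.0416 -0.0192  0.0306] w 0.0213
0.1610 25.15 pos mm [ -0.7465   0.0431 161.0057] F [-0.4659 -0.7528 -3.1158] M [ 0.0272  0.0163 -0.0048] w 0.0216
0.1510 25.65 pos mm [ -0.7466   0.0458 151.0111] F [ 0.2106 -1.176  -3.0455] M [-0.0084  0.0211 -0.0192] w 0.0215
0.1410 26.15 pos mm [ -0.7675   0.0496 140.9846] F [ 0.0081 -0.9631 -2.7015] M [ 0.0434 -0.0235 -0.0321] w 0.0217
0.1310 26.65 pos mm [ -0.7719   0.0376 130.984 ] F [-0.303  -0.4758 -3.5371] M [-0.0006  0.0326  0.0014] w 0.0216
0.1210 27.15 pos mm [ -0.75     0.0128 121.0036] F [ 0.1795 -0.1184 -3.4864] M [0.0225 0.066  0.0051] w 0.0214
0.1110 27.65 pos mm [ -0.7882   0.0595 110.9822] F [-0.3022 -0.4771 -3.5716] M [-0.0138  0.0174 -0.0324] w 0.0219
0.1010 28.15 pos mm [ -0.7083   0.0496 101.0134] F [-0.1394 -0.9521 -3.9203] M [-0.0013  0.0261 -0.0397] w 0.0215
0.1000 28.5 pos mm [ -0.8379   0.0153 100.014 ] F [ 0.3282  0.0245 -2.8282] M [-0.05    0.0427  0.0004] w 0.0212
0.0990 28.85 pos mm [-0.8535  0.0286 98.9747] F [ 0.3725 -0.2254 -3.0479] M [-
[... 349 characters left out ...]
0318] w 0.022
0.0950 30.25 pos mm [-0.5387 -0.0378 95.1491] F [ 0.0337 -0.0595 -1.7374] M [-0.0224 -0.0485 -0.0027] w 0.0216
0.0940 30.6 pos mm [-0.4641 -0.0909 95.1208] F [-2.941   0.1496  7.1726] M [ 0.1047  0.6531 -0.0858] w 0.0218
contact
[-0.0008  0.    ]
side plate X -0.10672403963297318 0.10304239534091832 Y -0.04594164283888964 0.04263544329630059 698
  end 1 z 0.053093981342925256 Xext 0.10185901769007107 Y -0.04594164283888964 0.041407919268842616 yaw rel ([52.43217468261719, 87.25684356689453], np.float32(88.629486))
  end -1 z 0.05306104226044861 Xext 0.10629294560912436 Y -0.04405267849169944 0.040946397252968905 yaw rel ([56.38593292236328, 84.9814453125], np.float32(89.97662))
```

Contact came at 95.1 mm, as expected, with the plate level. I'll ease off the preload, release, retreat upward and check.

```bash
python3 - <<'E'
from desc import *
a=np.load("a.npy")
cmd(a,.0949,.01);env.pause(.2);st("eased")
effector.release();env.pause(.3)
st("open");cmd(a,.25,.15);st("up")
env.reach([.45,-.35,.30],down(np.radians(8.7)));env.pause(.3);st("away")
for c in("top","side"):
    p,d=viewer.read_camera(c);np.savez(c+"6.npz",p=p,d=d)
    for n in("plate_grip","white_carton","green_tub","labels"): print(c,n,[(np.round(r["at"],3),round(r["score"],2)) for r in tip_of(c,n)][:2])
    if c=="top":
        W=cloud(c,d);m=(np.hypot(W[...,0]-.4965,W[...,1]+.0225)<.12)&(abs(W[...,2]-.0545)<.006)
        print("plate",rect(W[m]),np.median(W[m][:,2]));
        A=np.c_[W[m][:,:2]-W[m][:,:2].mean(0),np.ones(m.sum())];print("slope",np.linalg.lstsq(A,W[m][:,2],rcond=None)[0])
p=np.load("side6.npz")["p"][150:270,230:390,::-1];q=np.load("top6.npz")["p"][170:290,240:400,::-1]
cv2.imwrite("pics/f.png",cv2.resize(np.vstack([p,q]),None,fx=2.5,fy=2.5,interpolation=cv2.INTER_CUBIC))
E
```

```text
eased 31.15 pos mm [-0.7494  0.0048 95.1213] F [-2.4033 -1.0028  4.2402] M [ 0.0221  0.3805 -0.0008] w 0.0219
open 32.56 pos mm [-0.8119  0.0177 94.9177] F [-0.268  -0.6036 -0.2718] M [0.0133 0.0323 0.0928] w 0.092
up 33.74 pos mm [ -1.4372   0.1001 249.14  ] F [-0.3223 -0.2361 -0.5155] M [ 0.0371 -0.0019  0.0417] w 0.0919
away 35.31 pos mm [ -94.9572 -315.9748  299.9758] F [ 0.4664 -0.1622 -0.7402] M [-0.0163 -0.0076  0.0106] w 0.092
top plate_grip [(array([ 0.494, -0.019,  0.109]), 0.64)]
top white_carton [(array([ 0.467, -0.277,  0.   ]), 0.67)]
top green_tub [(array([ 0.738, -0.109,  0.002]), 0.83), (array([ 0.496, -0.019,  0.11 ]), 0.53)]
top labels [(array([0.733, 0.212, 0.001]), 0.87)]
plate (array([ 0.4966, -0.0217]), [80.04283142089844, 209.8548126220703], np.float32(8.737518)) 0.05417754092559357
slope [0.0007 0.0028 0.0542]
side plate_grip []
side white_carton [(array([ 0.469, -0.277,  0.005]), 0.8)]
side green_tub []
side labels [(array([0.738, 0.211, 0.003]), 0.63), (array([ 0.577, -0.01 ,  0.152]), 0.3)]
```

View pics/f.png

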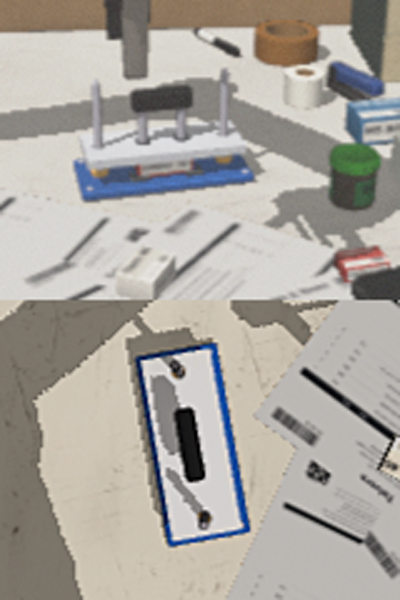

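The plate lies flat on the carton at (165,150), with both rods through its holes. The bystanders haven't moved and the arm is clear, so I'm handing it in.

```bash
python3 -c "
from station import workorder
print(workorder.finish_job())"
```

```text
the job is handed in; nothing more can be done
None
```

The job is handed in: the red carton lies flat in the jig's nest and the plate rests level on it over both rods. The white carton, green tub and label roll are where they stood, and it took about 35 s of the 72 s allowed; no verdict came back.

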